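Hang the dial meter on the tool board's hook, dial outward

TASK

Take the black dial meter out of the wooden block and hang it by its handle on the yellow hook of the blue tool board, level, back against the board and dial facing out. The hook may be clamped a little higher or lower in its slot, so find it by feel with light pressure, and let go only once the hook carries the meter: do not let it fall. Leave everything else as it stands.

Things in the scene. Friction and masses are not known exactly. Their poses are not given: they have to be found in the camera images.
- meter: Black pocket analogue meter, upright in the block, dial away from the robot; 30 thick (x), 62 wide (y), 112 high (z) mm, 0.12 to 0.26 kg. Origin: centre of its underside. Dial on its -x face (x = -15), with a knob 4 mm proud below it; plain flat back at x = +15, up to z = 84. Pinch it from above by its 62 mm wide sides (y = +-31), anywhere above the block, the handle included.
- meter_dial (a point): Middle of the meter's white dial: meter frame (-15, 0, 58) mm.
- meter_bar (a point): Middle of the underside of the handle's bar, meter frame (0, 0, 104) mm; this edge is to rest on the hook's shank. The rigid grey handle tops the case from z = 84 to 112: 62 wide (y), 18 thick (x -9 to +9), with a window right through it along x, 28 wide (y -14 to +14) and 20 high (z 84 to 104), under a bar 8 high.
- rack: Blue steel tool board, fixed, 320 wide (y), its foot 160 by 320, 10 mm high. Origin: bench level, mid-width, in the plane of the board's front face. The front faces -x; the face is the upright plane x = 0, up to z = 165 mm. Screwdrivers hang on it at y = +-125 mm. A meter hung right has its axes along the rack's, its origin at x = -15 to -19, y = 0 mm.
- rack_slot (a point): Mid-slot on the board's face, rack frame (0, 0, 155) mm. The yellow hook sits in this slot: a level shank 16 wide (y), 5 thick, 33 mm long (x 0 to -33), its tip (x -28 to -33) turned up 10 mm above the shank's top. Its clamped height is not reported: shank top anywhere from z = 142 to 168 mm; it does not shift in use. Board and hook bear up to 30 N, knocks included.
- stand: Wooden block, fixed, 187 (x) by 80 (y) by 41 mm high. Three slots along y, 37 wide, floor at z = 12 mm, centred at x = -56, 0 and +56 mm; a handheld stands in each. Origin: centre of the underside.
- dmm: Orange digital meter, 28 by 60 by 104 mm, upright in the block; origin under its centre. To be left alone.
- lcr: Blue component tester, 28 by 60 by 104 mm, upright in the block; origin under its centre. To be left alone.
- box_a: Aluminium test box, 50 by 62 by 30 mm, three coaxial sockets on top (44 high in all); origin under its centre. To be left alone.
- box_b: Aluminium test box, 50 by 62 by 30 mm, two coaxial sockets on top (44 high in all); origin under its centre. To be left alone.
- breadboard: White breadboard on a black plate, 85 by 165 by 24 mm high; origin under its centre. To be left alone.
- driver: Red-handled screwdriver lying on the bench. To be left alone.
Things that resemble listed ones, but are neither listed nor needed, are in the scene too. What is shaped like the meter but red is not meant.

How it is judged:
By the outcome, as a careful person would: the job done as asked, in the order asked, and still so for the second after the job is handed in, with the robot touching nothing.
It also fails if it takes over 67 s, if anything falls off the work surface, if the arm or the gripper's body presses on something with over 40 N, if the wrist force passes 120 N, or if a joint passes its speed limit or range.

ROBOT

A 6-joint arm with a two-finger parallel gripper is mounted at the origin on the work surface. World frame = base frame: x ahead of the robot, y to its left, z up, the work surface at z = 0. Lengths are in m, angles in rad, forces in N, time in s.
With the tool pointing down it reaches from about 0.225 to 0.875 m from the base axis. Payload 3.4 kg.
Tool frame: the origin (TCP) lies on the centre line of the jaws, within the pads' length; the fingertips stand 14 mm ahead of it and the grasp point (between the pads) lies 5 mm behind it; z points along the fingers, y is the line along which they close (so a half turn about z gives the same grasp; the last joint's range is limited). The gripper opens to 85 mm and grips with 20 to 120 N. Pads are 22 mm wide; open, the fingers measure 114 mm over their backs; the gripper's body (76 mm by 85 mm) begins 54 mm behind the grasp point. The pads swing forward as they close: fully open they stand 13 mm farther back than shut.
Start: joints at [-1.354, 0.276, 1.505, -0, 1.361, -0.121], TCP at [0.191, -0.543, 0.245] pointing down, gripper open.
Joint ranges: [-2.89, 2.89], [-0.75, 2.08], [0.22, 2.7], [-1.18, 4.32], [0.11, 2.71], [-2.7, 2.7]. Speed limits (rad/s): [2.57, 2.57, 3.14, 3.14, 3.14, 3.14].

INTERFACE

Orientations are given as a unit quaternion [w, x, y, z].
In Python, from rig import manip, eyes gives the robot as it stands.
- The arm moves only by the shell command python3 -m creep 'ROWS' [FORCE]. ROWS is JSON, a list of rows, each a list of 5 numbers: the opening, from 0 (shut) to 1 (fully open), then the shift along the tool's x, y, z normalised to -1 to 1, where 1 is 0.5 m, then the turn about the tool's z normalised to -1 to 1, where 1 is 360 degrees. In form: [[fingers, dx, dy, dz, spin], ...]. A call has 1 to 10 rows; each row is the pose to reach, as a shift and turn from the pose commanded when the call began, along the tool's axes at that moment, turning the shorter way round; what a row does not reach only later rows make up. A row lasts 1/10 s, in which the tool goes at most 50 mm and 8.59 degrees, less where a joint would pass 70% of its speed; a pose out of reach is approached as far as the arm can. A call with a number of a shift or a turn outside -1 to 1 is refused whole. A call with a gripper value outside its range is refused whole. The fingers move at their own pace and stop on an object; FORCE is the grip in N (left out, the last holds). Time passes only in rows, so rows that repeat a pose let the fingers close. It gives the time, the measured TCP pose, the force, the opening and the grip force at its end, in the units of the state.
- manip.get_state(): the state, without advancing time (a new reading comes with each control period).
- eyes.get_image(name): name is "side" or "top" or "wrist"; returns a dict with "frame" (400x640x3 uint8, red, green, blue), "fx", "fy", "cx", "cy" (pixels), "k1" (the pictures are not rectified: a ray, as slopes to the right and down, at radius r is drawn at 1 + k1 r^2 times it, then the intrinsics apply), "R" (3x3) and "t" (3): a world point X has camera coordinates R X + t. Camera axes: x right, y down, z forward; pixel columns grow to the right and rows downward; lengths in m; the calibration is good to about 2 mm. A picture is of the moment at which its call begins. There is no depth.
- manip.sign_off(): hands the job in; it is judged then, once.
Trained networks look in the newest picture that a camera, given by its name, has taken for a name from the list of things; names that differ only in an ending like _2 or _b are one class to them, and where a whole thing is asked for, a point or a joint stands for the part that bears it (a point fixed in the world has none). Each returns a list of dicts, best first, with "confidence" (0 to 1); they miss things now and then, are a little off and sometimes report something else, mostly with a low value. They report only what shows in the picture. A call takes as long as a camera call. They do not tell look-alikes from the thing itself.
- eyes.regions_of(camera, label): "mask" (400x640 bool, what is visible of it) and "bbox" ([left, top, right, bottom] in pixels, round what is visible of it).
- eyes.place_of(camera, label): "centre" ([column, row] in pixels: a listed point, or the origin of a listed thing).
The state is a dict: "clock": time; "qpos": joint angles; "qd": joint speeds; "effort": joint torques, N m; "position": TCP position; "ee_rot": TCP orientation; "contact_force": force on the tool from outside, world axes, zero at the start; "moment": the same for the moment, N m; "width": finger opening in m; "gripper_force": force on a finger pad.
Only numpy, scipy, OpenCV 4.12 (cv2) and the standard library are available. Lean on these libraries where they do the work, as an engineer would, in place of code of your own. Each camera call takes 0.05 s, during which the arm holds its last target. There are 200 camera calls.

## Working session

There is one attempt and no reset: what is moved stays moved. The work goes in short steps, Python scripts to look and compute and a shell command to move; the robot and the scene stay as the last step left them, time stands still between calls to the robot, and variables do not carry over. Pictures are saved under pics/ and viewed, at most 10 in all, crops included, and the job is handed in when it is done.

```bash
mkdir -p pics; ls; cat > h.py <<'E'
import numpy as np,cv2
from rig import manip,eyes
def ray(im,uv):
    p=np.array([(uv[0]-im['cx'])/im['fx'],(uv[1]-im['cy'])/im['fy']]);q=p.copy()
    for _ in range(20): q=p/(1+im['k1']*(q@q))
    R=np.array(im['R']);t=np.array(im['t']);d=R.T@np.array([q[0],q[1],1]);return -R.T@t,d/np.linalg.norm(d)
def tri(rs):
    A=np.zeros((3,3));b=np.zeros(3)
    for o,d in rs: P=np.eye(3)-np.outer(d,d);A+=P;b+=P@o
    x=np.linalg.solve(A,b);return x,[np.linalg.norm((np.eye(3)-np.outer(d,d))@(x-o)) for o,d in rs]
def proj(im,X):
    c=np.array(im['R'])@np.array(X)+np.array(im['t']);s=c[:2]/c[2];s=s*(1+im['k1']*(s@s));return s*[im['fx'],im['fy']]+[im['cx'],im['cy']]
def atz(im,uv,z):
    o,d=ray(im,uv);return o+d*(z-o[2])/d[2]
def save(im,n): cv2.imwrite('pics/'+n,im['frame'][:,:,::-1])
E
python3 - <<'E'
from h import *
s=manip.get_state();print({k:np.round(v,3) for k,v in s.items()})
I={}
for n in('side','top'):
    im=eyes.get_image(n);I[n]=im;save(im,n+'1.png');o,_=ray(im,(320,200));print(n,o.round(3),np.round(im['R'],2).tolist(),im['fx'])
    for l in('meter','meter_dial','meter_bar','rack','rack_slot','stand','dmm','lcr'):
        print(n,l,[(np.round(r['centre']).tolist(),round(r['confidence'],2)) for r in eyes.place_of(n,l)[:4]])
E
```

```text
pics
{'clock': np.float64(0.0), 'qpos': array([-1.354,  0.277,  1.506,  0.   ,  1.361, -0.121]), 'qd': array([-0.001,  0.   ,  0.   , -0.001,  0.   , -0.001]), 'effort': array([-1.0000e-03, -4.1678e+01, -2.4581e+01, -0.0000e+00,  1.1000e-02,
        0.0000e+00]), 'position': array([ 0.19 , -0.542,  0.244]), 'ee_rot': array([-0.001,  0.986,  0.168, -0.   ]), 'contact_force': array([ 0.368, -0.569,  0.377]), 'moment': array([-0.024,  0.024,  0.021]), 'gripper_force': np.float64(0.0), 'width': np.float64(0.085)}
side [ 0.379 -0.521  0.694] [[0.95, -0.3, -0.02], [-0.23, -0.68, -0.7], [0.2, 0.67, -0.72]] 428.5859575179189
side meter [([408.0, 321.0], 0.91), ([345.0, 386.0], 0.78), ([294.0, 332.0], 0.74)]
side meter_dial [([352.0, 372.0], 0.94), ([343.0, 392.0], 0.75), ([405.0, 302.0], 0.73), ([277.0, 249.0], 0.32)]
side meter_bar [([293.0, 300.0], 0.97), ([344.0, 365.0], 0.93), ([417.0, 291.0], 0.69), ([294.0, 113.0], 0.6)]
side rack [([299.0, 164.0], 0.62)]
side rack_slot [([297.0, 113.0], 0.67)]
side stand []
side dmm [([312.0, 396.0], 0.77)]
side lcr [([376.0, 382.0], 0.87)]
top [0.442 0.054 0.908] [[0.02, -1.0, 0.01], [-0.99, -0.02, -0.1], [0.1, -0.01, -1.0]] 367.09593514921846
top meter [([419.0, 158.0], 0.83), ([454.0, 224.0], 0.77), ([399.0, 240.0], 0.59)]
top meter_dial [([414.0, 236.0], 0.97), ([424.0, 160.0], 0.9), ([464.0, 214.0], 0.65)]
top meter_bar [([410.0, 240.0], 0.94), ([473.0, 223.0], 0.85), ([451.0, 242.0], 0.31), ([334.0, 195.0], 0.18)]
top rack [([228.0, 181.0], 0.92), ([452.0, 241.0], 0.65)]
top rack_slot [([209.0, 173.0], 0.98)]
top stand [([452.0, 224.0], 0.59)]
top dmm [([454.0, 243.0], 0.79), ([336.0, 196.0], 0.4)]
top lcr [([452.0, 201.0], 0.9)]
```

View pics/side1.png

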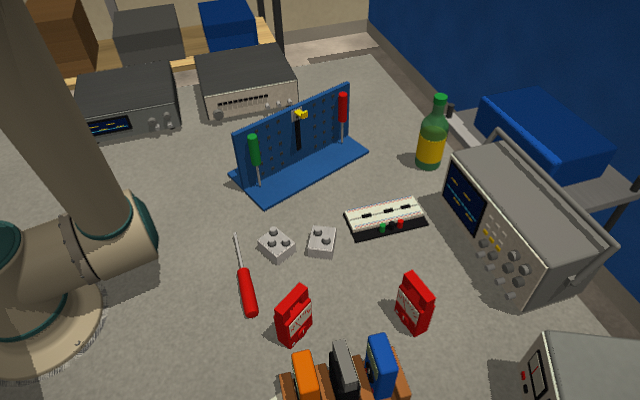

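View pics/top1.png

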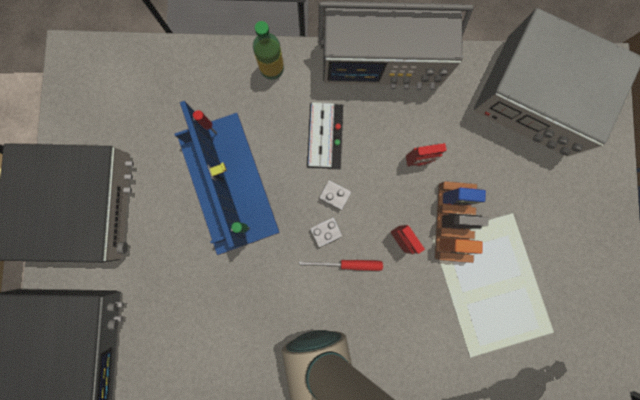

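The side view shows the rack at (300,150) with the yellow hook at (300,115). The block is at (345,380), holding orange (305,375), black (343,368) and blue (380,360). In the top view the hook is at (218,170) and the black meter at (466,221).

Could be taken for the meter, in side / top pixels:
- red look-alikes: (293,315) / (407,240) and (414,302) / (426,155)
- orange dmm: (305,375) / (463,246)
- blue lcr: (380,360) / (468,196)

By the description I choose the black one, side (343,368) / top (466,221).

```bash
python3 - <<'E'
from h import *
S=eyes.get_image('side');T=eyes.get_image('top')
for n,a,b in(('bar',(344,365),(473,223)),('slot',(297,113),(209,173)),('hooktip',(303,115),(224,168))):
    x,e=tri([ray(S,a),ray(T,b)]);print(n,x.round(4),np.round(e,4))
for uv in((185,103),(230,248)):print('boardtop',atz(T,uv,.165).round(3))
for uv in((234,132),(350,84)):print('boardtop side',atz(S,uv,.165).round(3))
for l in('dmm','lcr','meter'):
  for r in eyes.regions_of('top',l)[:3]:print(l,r['bbox'],round(r['confidence'],2))
for n in('dmm','lcr'):
  m=max(eyes.regions_of('top',n),key=lambda r:r['confidence'])['mask']
  ys,xs=np.nonzero(m);print(n,xs.mean(),ys.mean(),atz(T,(xs.mean(),ys.mean()),.08).round(3))
  print(cv2.minAreaRect(np.c_[xs,ys].astype(np.float32)))
# tool axes
from scipy.spatial.transform import Rotation as Ro
s=manip.get_state();q=s['ee_rot'];print(Ro.from_quat([*q[1:],q[0]]).as_matrix().round(3))
W=eyes.get_image('wrist');save(W,'w1.png');print('wristcam',ray(W,(320,200)),(W['R']@Ro.from_quat([*q[1:],q[0]]).as_matrix()).round(3),W['fx'])
f=S['frame'][330:400,270:430];cv2.imwrite('pics/crop1.png',cv2.resize(f,None,fx=5,fy=5)[:,:,::-1])
E
```

```text
bar [ 0.4732 -0.2889  0.1144] [0.0025 0.0025]
slot [0.5649 0.2771 0.143 ] [0.002 0.002]
hooktip [0.5717 0.2424 0.1589] [0.0002 0.0002]
boardtop [0.705 0.328 0.165]
boardtop [0.409 0.222 0.165]
boardtop side [0.418 0.222 0.165]
boardtop side [0.709 0.32  0.165]
dmm [440.2, 239.0, 482.8, 255.5] 0.86
dmm [295.5, 258.8, 382.2, 270.4] 0.66
dmm [177.0, 102.4, 276.8, 254.4] 0.36
lcr [442.0, 194.4, 485.6, 207.4] 0.98
meter [406.6, 142.0, 448.3, 164.8] 0.69
meter [437.4, 214.3, 487.8, 229.1] 0.62
meter [389.5, 227.3, 424.5, 255.4] 0.61
dmm 461.7150635208711 245.94010889292196 [ 0.42  -0.277  0.08 ]
((461.5, 246.5), (15.0, 41.0), 90.0)
lcr 463.83363802559415 196.49542961608776 [ 0.532 -0.284  0.08 ]
((464.0, 196.5), (15.0, 40.0), 90.0)
[[ 0.943  0.331  0.   ]
 [ 0.331 -0.943 -0.   ]
 [-0.     0.    -1.   ]]
wristcam (array([ 0.25970532, -0.5190299 ,  0.3733883 ]), array([-0.29073763, -0.10737093, -0.95075923])) [[-0.001  1.     0.001]
 [-0.957 -0.    -0.291]
 [-0.291 -0.001  0.957]] 353.54380758561035
```

View pics/crop1.png

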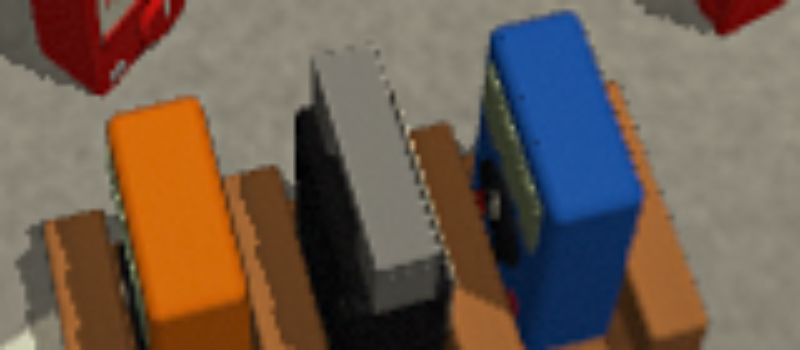

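The crop at top (466,221) / side (343,368) confirms the black case with the grey handle. Its plain side faces the robot, and orange and blue stand on either side. I'm moving above it now.

```bash
python3 -m creep '[[1,0.7,-0.29,0,-0.436],[1,0.7,-0.29,0,-0.436],[1,0.7,-0.29,0,-0.436],[1,0.7,-0.29,0,-0.436],[1,0.7,-0.29,0,-0.436],[1,0.7,-0.29,0,-0.436],[1,0.7,-0.29,0,-0.436],[1,0.7,-0.29,0,-0.436],[1,0.7,-0.29,0,-0.436],[1,0.7,-0.29,0,-0.436]]'; cat >> h.py <<'E'
from scipy.spatial.transform import Rotation as Ro
def st():
    s=manip.get_state();q=s['ee_rot'];M=Ro.from_quat([*q[1:],q[0]]).as_matrix()
    print('t',round(float(s['clock']),2),'p',np.round(s['position'],4),'yang',round(float(np.degrees(np.arctan2(M[1,1],M[0,1]))),2),'zdown',M[:,2].round(3),'F',np.round(s['contact_force'],2),'M',np.round(s['moment'],3),'w',round(float(s['width']),4),'q',np.round(s['qpos'],2))
    return s,M
def plan(target,yang):
    s,M=st();d=M.T@(np.array(target)-s['position'])/.5
    a=np.degrees(np.arctan2(M[1,1],M[0,1]));print('shift',d.round(4),'spin',round((-((yang-a+180)%360-180))/360,4))
E
python3 -c "
from h import *
plan((.473,-.289,.25),86.4)"
```

```text
clock: 2.3
position: [0.4737, -0.2886, 0.2452]
ee_rot: [0.0, 0.603, 0.798, -0.0]
contact_force: [-0.9, -0.3, 0.2]
width: 0.0856
gripper_force: 0.0
t 2.3 p [ 0.4737 -0.2886  0.2452] yang 15.81 zdown [-0. -0. -1.] F [-0.91 -0.32  0.24] M [-0.052  0.012 -0.02 ] w 0.0856 q [-0.67  0.25  1.55 -0.    1.35 -0.95]
shift [-0.0004 -0.0015 -0.0095] spin -0.1961
```

```bash
python3 -m creep '[[1,0,0,0,-0.196],[1,0,0,0,-0.196],[1,0,0,0,-0.196],[1,0,0,0,-0.196],[1,0,0,0,-0.196],[1,0,0,0,-0.196],[1,0,0,0,-0.196],[1,0,0,0,-0.196],[1,0,0,0,-0.196],[1,0,0,0,-0.196]]' >/dev/null
python3 - <<'E'
from h import *
st();W=eyes.get_image('wrist');save(W,'w2.png')
for l in('meter','meter_bar','dmm','lcr','stand'):
    print(l,[(np.round(r['centre'],1).tolist(),round(r['confidence'],2)) for r in eyes.place_of('wrist',l)[:3]])
    for r in eyes.regions_of('wrist',l)[:3]:
        ys,xs=np.nonzero(r['mask']);print('   ',np.round(r['bbox']),round(r['confidence'],2))
print('bar top corners pred',[proj(W,(.473+dx,-.289+dy,.124)).round() for dx in(-.009,.009) for dy in(-.031,.031)])
E
```

```text
t 3.3 p [ 0.4727 -0.2897  0.2453] yang 85.84 zdown [ 0. -0. -1.] F [ 0.33  0.83 -0.38] M [ 0.02   0.079 -0.004] w 0.0852 q [-0.68  0.24  1.55 -0.    1.35 -2.17]
meter [([324.1, 161.4], 0.8), ([439.0, 112.0], 0.76), ([398.0, 285.4], 0.73)]
    [371. 269. 440. 368.] 0.93
    [414.  77. 524. 165.] 0.69
    [286. 149. 366. 206.] 0.59
meter_bar [([422.2, 343.8], 0.86), ([322.2, 195.7], 0.84), ([484.4, 118.2], 0.63)]
    [280. 150. 367. 209.] 0.81
    [413.  76. 524. 162.] 0.6
dmm [([324.5, 109.4], 0.95)]
    [287.  89. 371. 134.] 0.62
lcr [([325.8, 214.3], 0.66)]
    [288. 204. 365. 272.] 0.76
    [283.  89. 370. 138.] 0.68
    [493.  15. 637.  50.] 0.26
stand [([319.7, 162.6], 0.83)]
    [273.  68. 364. 258.] 0.79
bar top corners pred [array([277., 183.]), array([362., 177.]), array([279., 207.]), array([363., 201.])]
```

View pics/w2.png

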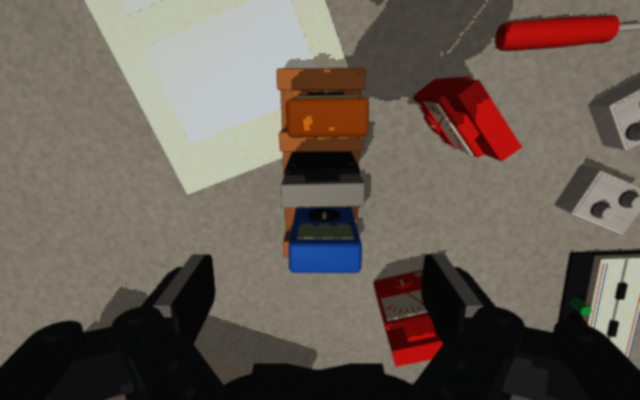

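The wrist view shows the grey handle top of the black meter at (322,195), orange at (327,117) and blue at (325,240). A red look-alike sits close by at (407,320), near the +x/-y side.

```bash
python3 - <<'E'
from h import *
W=eyes.get_image('wrist');f=W['frame'].astype(int)
sub=f[172:215,270:372];g=(abs(sub[...,0]-sub[...,1])<12)&(abs(sub[...,1]-sub[...,2])<14)&(sub.mean(2)>85)
n,lab,stt,c=cv2.connectedComponentsWithStats(g.astype(np.uint8));print(stt.tolist()[:8])
i=1+np.argmax(stt[1:,4]);ys,xs=np.nonzero(lab==i)
r=cv2.minAreaRect(np.c_[xs+270,ys+172].astype(np.float32));print(r)
B=cv2.boxPoints(r)
for z in(.120,.124,.128):
    P=np.array([atz(W,b,z) for b in B]);print(z,P[:,:2].round(4).tolist(),P.mean(0).round(4))
    L=sorted([(np.linalg.norm(P[(k+1)%4]-P[k]),np.degrees(np.arctan2(*(P[(k+1)%4]-P[k])[1::-1]))%180) for k in range(4)]);print(np.round(L,3).tolist())
T=eyes.get_image('top');S=eyes.get_image('side')
for im,n in((T,'top'),(S,'side')): print(n,[proj(im,np.append(p[:2],.124)).round(1).tolist() for p in [P.mean(0)]])
rT=eyes.regions_of('top','meter')
m=[r for r in rT if 440<r['bbox'][0]+20<480 ];print([np.round(r['bbox']) for r in m])
t=T['frame'][205:240,440:495].astype(int);g=(t.max(2)-t.min(2)<25)&(t.mean(2)>80);n,lab,stt,c=cv2.connectedComponentsWithStats(g.astype(np.uint8));print(stt.tolist(),c+[440,205])
E
```

```text
[[0, 0, 102, 43, 1971], [0, 0, 102, 43, 2415]]
((320.4999694824219, 192.99998474121094), (41.99999237060547, 100.99998474121094), 90.0)
0.12 [[0.4561, -0.3246], [0.4616, -0.2506], [0.4944, -0.2515], [0.4888, -0.3283]] [ 0.4752 -0.2887  0.12  ]
[[0.033, 173.578], [0.033, 178.309], [0.074, 85.803], [0.077, 85.798]]
0.124 [[0.4552, -0.324], [0.4606, -0.2511], [0.4929, -0.2521], [0.4874, -0.3276]] [ 0.474  -0.2887  0.124 ]
[[0.032, 173.578], [0.032, 178.309], [0.073, 85.803], [0.076, 85.798]]
0.128 [[0.4543, -0.3234], [0.4596, -0.2517], [0.4914, -0.2526], [0.486, -0.3269]] [ 0.4728 -0.2886  0.128 ]
[[0.032, 173.578], [0.032, 178.309], [0.072, 85.803], [0.075, 85.798]]
top [[475.0, 221.9]]
side [[342.0, 362.3]]
[array([441., 215., 478., 226.])]
[[0, 0, 55, 35, 1391], [32, 0, 23, 3, 55], [19, 9, 36, 26, 479]] [[462.38820992 220.77138749]
 [482.74545455 205.76363636]
 [478.58455115 227.43215031]]
```

```bash
python3 - <<'E'
from h import *
W=eyes.get_image('wrist')
cv2.imwrite('pics/crop2.png',cv2.resize(W['frame'][145:217,272:372,::-1],None,fx=8,fy=8,interpolation=cv2.INTER_CUBIC))
E
```

```text
(no output)
```

View pics/crop2.png

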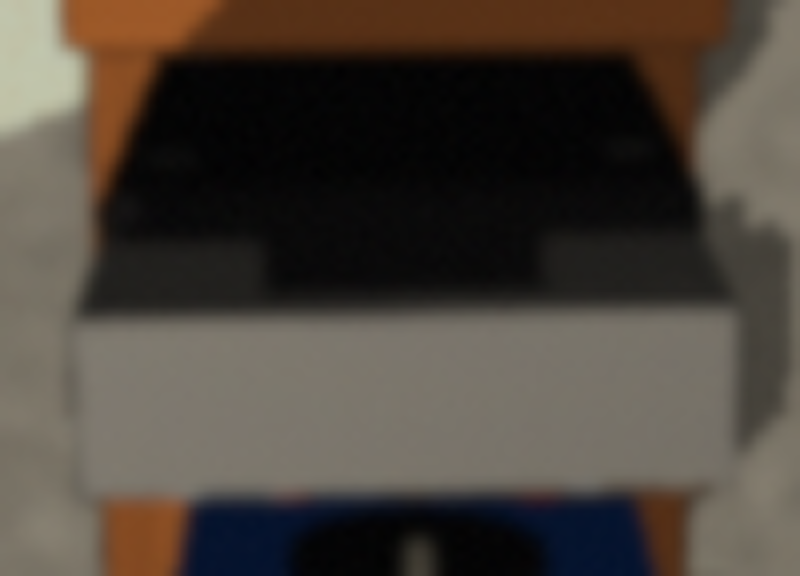

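The crop shows the handle's top face with crop corners (78,315), (735,308), (733,490) and (88,497). The window is visible on the side facing the robot, and that back is plain.

```bash
python3 - <<'E'
from h import *
W=eyes.get_image('wrist')
B=np.array([(78,315),(735,308),(733,490),(88,497)])/8+[272,145]-.45
for z in(.118,.122,.124,.126):
    P=np.array([atz(W,b,z) for b in B]);e=P[1]-P[0]+P[2]-P[3];s=P[3]-P[0]+P[2]-P[1]
    print(z,P.mean(0).round(4),'wid',np.linalg.norm(e)/2,'thk',np.linalg.norm(s)/2,'ang',np.degrees(np.arctan2(e[1],e[0]))%180)
T=eyes.get_image('top');t=T['frame'][205:240,450:500]
S=eyes.get_image('side');print([ [proj(i,np.append(P.mean(0)[:2],z)).round(1).tolist() for z in(.12,.128)] for i in(T,S)])
# side crop: top-face centre of the handle from crop1: ((310+380+445+370)/4,(55+45+245+275)/4)/5+(270,330)
c=np.array([(318+372+440+372)/4,(58+45+245+270)/4])/5+[270,330];print(c,tri([ray(S,c),ray(W,B.mean(0))]))
plan((.473,-.289,.15),86)
E
```

```text
0.118 [ 0.4772 -0.2873  0.118 ] wid 0.06149468956833341 thk 0.01799766086255032 ang 86.44916275173219
0.122 [ 0.476  -0.2873  0.122 ] wid 0.06053146335044706 thk 0.0177157532876828 ang 86.4491627517322
0.124 [ 0.4754 -0.2872  0.124 ] wid 0.060049850241503874 thk 0.017574799500249105 ang 86.44916275173219
0.126 [ 0.4748 -0.2872  0.126 ] wid 0.05956823713256066 thk 0.017433845712815386 ang 86.4491627517322
[[[473.5, 221.0], [475.1, 220.9]], [[342.9, 362.2], [343.0, 359.6]]]
[345.1 360.9] (array([ 0.47728693, -0.28698827,  0.12035121]), [np.float64(0.0008759783618210678), np.float64(0.0008759783618212184)])
t 4.25 p [ 0.4727 -0.2897  0.2453] yang 85.86 zdown [-0. -0. -1.] F [-0.72 -0.59 -0.23] M [ 0.027 -0.002  0.   ] w 0.0859 q [-0.68  0.24  1.55 -0.    1.35 -2.17]
shift [-0.0004  0.0015  0.1906] spin -0.0004
```

```bash
python3 -m creep '[[1,-0.006,0.006,0,-0.0015],[1,-0.006,0.006,0.06,-0.0015],[1,-0.006,0.006,0.12,-0.0015],[1,-0.006,0.006,0.18,-0.0015],[1,-0.006,0.006,0.22,-0.0015],[1,-0.006,0.006,0.26,-0.0015],[1,-0.006,0.006,0.28,-0.0015],[1,-0.006,0.006,0.3,-0.0015],[1,-0.006,0.006,0.3,-0.0015],[1,-0.006,0.006,0.3,-0.0015]]' 60
python3 -c "
from h import *
st();W=eyes.get_image('wrist');save(W,'w3.png')"
```

```text
clock: 5.25
position: [0.4764, -0.2872, 0.0958]
ee_rot: [0.0, 0.031, 1.0, -0.0]
contact_force: [-0.1, 0.2, -0.1]
width: 0.0854
gripper_force: 0.0
t 5.25 p [ 0.4764 -0.2872  0.0958] yang 86.4 zdown [ 0.001 -0.001 -1.   ] F [-0.1   0.23 -0.1 ] M [ 0.006 -0.002  0.004] w 0.0854 q [-0.67  0.37  1.77 -0.    1.   -2.18]
```

View pics/w3.png

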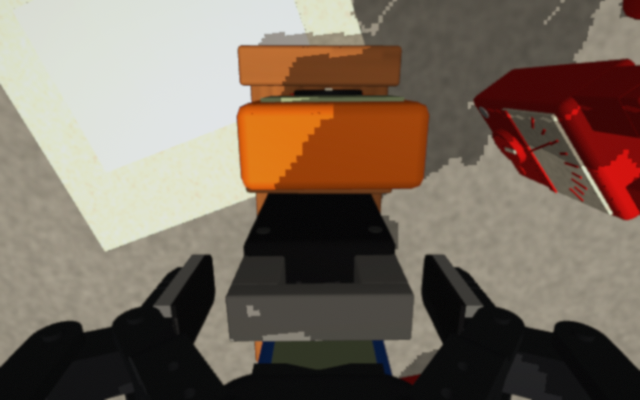

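The handle at (320,310) sits centred between the open pads at (205,280) and (432,280), clear of both neighbours. Closing at 60 N.

```bash
python3 -m creep '[[0,0,0,0,0],[0,0,0,0,0],[0,0,0,0,0],[0,0,0,0,0],[0,0,0,0,0],[0,0,0,0,0],[0,0,0,0,0]]' 60;python3 -c "
from h import *
st()"
```

```text
clock: 6.0
position: [0.4764, -0.2872, 0.0963]
ee_rot: [0.001, 0.031, 1.0, -0.0]
contact_force: [-0.6, 0.3, 6.8]
width: 0.0611
gripper_force: 65.7
t 6.0 p [ 0.4764 -0.2872  0.0963] yang 86.4 zdown [ 0.001 -0.001 -1.   ] F [-0.57  0.33  6.77] M [ 0.052  0.16  -0.025] w 0.0611 q [-0.67  0.37  1.77  0.    1.   -2.18]
```

```bash
python3 -m creep '[[0,0,0,-0.02,0],[0,0,0,-0.05,0],[0,0,0,-0.09,0],[0,0,0,-0.14,0],[0,0,0,-0.2,0],[0,0,0,-0.26,0],[0,0,0,-0.32,0],[0,0,0,-0.36,0],[0,0,0,-0.38,0],[0,0,0,-0.38,0]]'
python3 - <<'E'
from h import *
st()
W=eyes.get_image('wrist');save(W,'w4.png');S=eyes.get_image('side');T=eyes.get_image('top')
for n in('side','top'):
  for l in('rack','rack_slot','meter_bar','meter_dial'):print(n,l,[(np.round(r['centre'],1).tolist(),round(r['confidence'],2)) for r in eyes.place_of(n,l)[:3]])
# board top edge + hook in enlarged crops
a=cv2.resize(S['frame'][75:215,222:377],None,fx=4,fy=4,interpolation=cv2.INTER_CUBIC)
cv2.imwrite('pics/rs.png',a[:,:,::-1]);
b=cv2.resize(T['frame'][95:260,170:285],None,fx=3.5,fy=3.5,interpolation=cv2.INTER_CUBIC);cv2.imwrite('pics/rt.png',b[:,:,::-1])
h=cv2.hconcat([cv2.resize(a,(440,int(440*140/155))),cv2.copyMakeBorder(cv2.resize(b,(276,397)),0,0,0,0,0)]);cv2.imwrite('pics/r.png',h[:,:,::-1])
for n,im in(('side',S),('top',T)):
    f=im['frame'].astype(int);m=(f[...,0]>130)&(f[...,1]>110)&(f[...,2]<80);nn,lab,stt,c=cv2.connectedComponentsWithStats(m.astype(np.uint8));print(n,[(s.tolist(),cc.round(1).tolist()) for s,cc in zip(stt[1:],c[1:]) if s[4]>8])
E
```

```text
clock: 7.0
position: [0.4763, -0.2873, 0.2865]
ee_rot: [0.001, 0.031, 1.0, -0.001]
contact_force: [-0.3, 0.0, -1.6]
width: 0.0614
gripper_force: 65.5
t 7.0 p [ 0.4763 -0.2873  0.2865] yang 86.4 zdown [ 0.002 -0.002 -1.   ] F [-0.35  0.02 -1.57] M [-0.036 -0.028  0.012] w 0.0614 q [-0.67  0.23  1.47 -0.    1.44 -2.18]
side rack [([299.9, 163.2], 0.98)]
side rack_slot [([293.9, 110.3], 0.76)]
side meter_bar [([415.5, 289.8], 0.97), ([346.3, 285.0], 0.92), ([290.1, 300.4], 0.7)]
side meter_dial [([299.8, 320.4], 0.95), ([404.9, 304.1], 0.92)]
top rack [([225.2, 182.6], 0.93)]
top rack_slot [([209.8, 177.6], 0.81), ([505.0, 208.5], 0.57)]
top meter_bar [([522.5, 222.0], 0.85), ([409.8, 238.6], 0.8), ([434.1, 146.5], 0.74)]
top meter_dial [([506.2, 208.3], 0.82), ([413.2, 236.2], 0.65), ([453.9, 200.5], 0.65)]
side [([180, 26, 24, 10, 168], [192.5, 30.5]), ([183, 37, 26, 20, 340], [195.0, 46.3]), ([98, 39, 15, 11, 80], [104.6, 42.4]), ([96, 49, 26, 22, 368], [107.9, 59.5]), ([294, 109, 12, 10, 70], [300.6, 113.0]), ([427, 139, 19, 24, 294], [435.8, 151.4]), ([484, 229, 4, 5, 11], [485.6, 230.7]), ([490, 236, 4, 6, 12], [491.5, 238.5]), ([496, 244, 5, 6, 15], [497.9, 246.7]), ([391, 346, 20, 51, 257], [401.0, 379.5]), ([350, 357, 24, 43, 161], [361.9, 386.8]), ([321, 364, 13, 36, 267], [326.0, 384.4]), ([301, 384, 17, 9, 59], [309.2, 388.5])]
top [([221, 164, 4, 9, 14], [222.9, 168.4]), ([445, 182, 15, 6, 42], [451.3, 184.5]), ([466, 209, 5, 4, 9], [468.0, 210.4]), ([443, 229, 22, 7, 47], [453.9, 231.5]), ([469, 233, 4, 5, 12], [470.6, 234.8]), ([463, 258, 5, 3, 9], [464.9, 259.1])]
```

View pics/r.png

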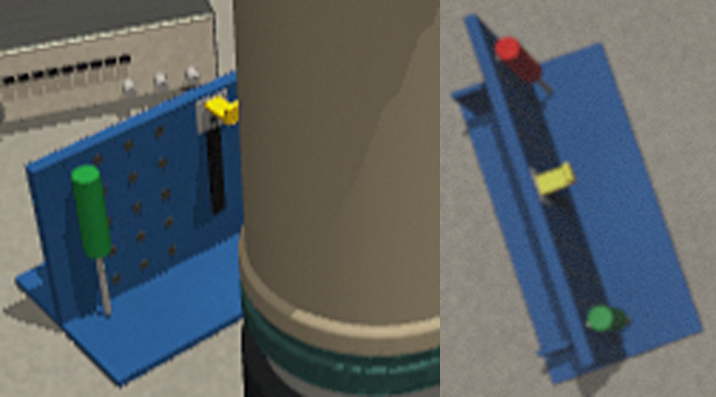

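The side view shows the board behind the arm, with the hook at about (300,113). In the top view the hook runs from (212,173) to its tip at (224,169), and the foot's front corners are at (238,113) and (279,232).

```bash
python3 - <<'E'
from h import *
T=eyes.get_image('top')
a,b=[atz(T,uv,.010) for uv in((237.9,112.9),(279.2,232.5))];d=a-b;print('foot',a,b,np.linalg.norm(d),'yaw of edge',np.degrees(np.arctan2(d[1],d[0])))
x=np.array([-d[1],d[0],0])/np.linalg.norm(d);m=(a+b)/2
for z in(.16,.165,.17):
    t=atz(T,(224.2,169.2),z);r=atz(T,(211.7,173.3),z);e=d/np.linalg.norm(d);print(z,t,r,'lateral of tip,root from foot mid',(t-m)@e,(r-m)@e,'depth',(t-m)@x,(r-m)@x)
print('rackx',x)
# standoff: TCP target with tip 0.11 ahead
s=manip.get_state()
E
```

```text
foot [0.7378531  0.25138644 0.01      ] [0.44160431 0.13895183 0.01      ] 0.31686730583583267 yaw of edge 20.783138134121575
0.16 [0.56882505 0.24163471 0.16      ] [0.55974364 0.26682456 0.16      ] lateral of tip,root from foot mid -0.003055991344712801 -0.002608315469087335 depth 0.0508593452003366 0.07763247091533895
0.165 [0.56797371 0.2403795  0.165     ] [0.55895304 0.26540086 0.165     ] lateral of tip,root from foot mid -0.0042973314609108144 -0.0038526499831183086 depth 0.04998789617908731 0.07658194280141298
0.17 [0.56712236 0.23912429 0.17      ] [0.55816243 0.26397716 0.17      ] lateral of tip,root from foot mid -0.005538671577108916 -0.005096984497149282 depth 0.049116447157838125 0.075531414687487
rackx [-0.35483183  0.93493014  0.        ]
```

```bash
python3 -c "
from h import *
plan((.60,.155,.2865),20.3)"
```

```text
t 7.6 p [ 0.4759 -0.2869  0.2851] yang 86.4 zdown [-0.  0. -1.] F [ 0.67 -0.5  -2.41] M [-0.01  -0.008  0.051] w 0.0615 q [-0.67  0.23  1.47 -0.    1.44 -2.18]
shift [-0.1922  0.8977 -0.0027] spin 0.1836
```

```bash
python3 -m creep '[[0,-0.01,0.05,0,0.01],[0,-0.03,0.14,0,0.03],[0,-0.05,0.23,0,0.05],[0,-0.07,0.32,0,0.07],[0,-0.09,0.41,0,0.09],[0,-0.11,0.5,0,0.11],[0,-0.13,0.59,0,0.13],[0,-0.145,0.68,0,0.15],[0,-0.165,0.77,0,0.17],[0,-0.18,0.84,0,0.1836]]'  >/dev/null
python3 -c "
from h import *
plan((.60,.155,.2865),20.3)"
```

```text
t 8.6 p [0.5925 0.1294 0.2853] yang 20.14 zdown [ 0.001  0.001 -1.   ] F [ 0.73 -1.15 -2.73] M [ 0.005 -0.028 -0.019] w 0.0613 q [ 0.1   0.31  1.36  0.    1.47 -0.25]
shift [ 0.0429  0.0317 -0.0024] spin -0.0004
```

```bash
python3 -m creep '[[0,0.01,0.01,0,0],[0,0.03,0.025,0,0],[0,0.043,0.032,0,0],[0,0.043,0.032,0,0],[0,0.043,0.032,0,0]]' >/dev/null
python3 - <<'E'
from h import *
st();W=eyes.get_image('wrist');save(W,'w5.png');print(W['fx'],W['k1'])
print([(np.round(r['centre'],1).tolist(),round(r['confidence'],2)) for r in eyes.place_of('wrist','rack_slot')[:3]])
E
```

```text
t 9.1 p [0.5995 0.1513 0.2853] yang 20.26 zdown [-0.    -0.001 -1.   ] F [ 0.05  0.83 -2.63] M [ 0.022 -0.025 -0.014] w 0.0613 q [ 0.14  0.32  1.34 -0.    1.48 -0.22]
353.54380758561035 0.018711055989803035
[([328.7, 0.8], 0.79)]
```

View pics/w5.png

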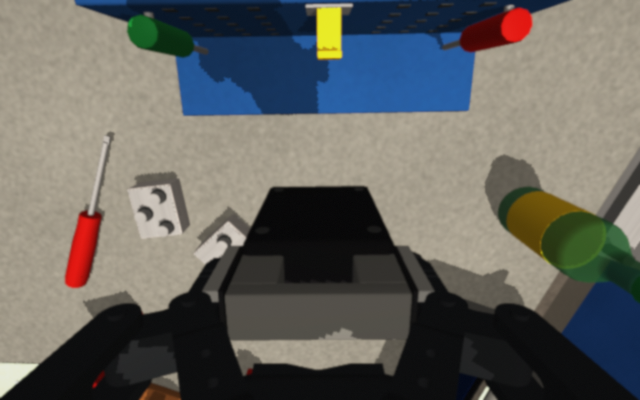

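The view shows the hook's tip end at about (330,55) with its root at (330,8), and the foot's front edge running from (183,115) to (470,110). The meter hangs level in the jaws, with its back toward the board.

```bash
python3 - <<'E'
from h import *
s,M=st();W=eyes.get_image('wrist');f=W['frame'].astype(int)
g=cv2.cvtColor(W['frame'],cv2.COLOR_RGB2HSV);blue=((g[...,0]>100)&(g[...,0]<125)&(g[...,1]>120)).astype(np.uint8)
pts=[]
for u in range(200,460,6):
    col=np.nonzero(blue[60:150,u])[0]
    if len(col): pts.append((u,60+col.max()+.5))
P=np.array([atz(W,p,.010)[:2] for p in pts]);vx,vy,x0,y0=cv2.fitLine(P.astype(np.float32),cv2.DIST_HUBER,0,.001,.001).ravel()
ang=np.degrees(np.arctan2(vy,vx));ang=ang if ang>-90 and ang<90 else ang-180*np.sign(ang);print('edge ang',ang)
# foot ends
y=((g[...,0]>22)&(g[...,0]<34)&(g[...,1]>150)&(g[...,2]>120)).astype(np.uint8)
n,lab,stt,c=cv2.connectedComponentsWithStats(y[:80,290:370]);print(stt[1:].tolist())
rows={r:(lambda k:(290+k.min(),290+k.max()))(np.nonzero(y[r,290:370])[0]) for r in range(8,62,4) if y[r,290:370].any()};print({k:tuple(map(int,v)) for k,v in rows.items()})
for r in(30,42):
    print('bright',f[36:62,330].tolist()[::3]) if r==30 else 0
for r,z in((48,.17),(48,.175),(48,.165)):
    X=atz(W,(np.mean(rows.get(48,rows[44]))+.5,r),z);print(z,X.round(4),'in tool (m)',(M.T@(X-s['position'])).round(4))
E
```

```text
t 9.2 p [0.5996 0.1512 0.2854] yang 20.24 zdown [ 0.    -0.001 -1.   ] F [-0.9  -0.59 -2.  ] M [-0.035  0.022  0.035] w 0.0612 q [ 0.13  0.32  1.34 -0.    1.48 -0.22]
edge ang 21.057222
[[26, 8, 26, 51, 1238]]
{8: (317, 340), 12: (316, 341), 16: (316, 341), 20: (317, 341), 24: (317, 341), 28: (317, 341), 32: (317, 341), 36: (317, 340), 40: (317, 339), 44: (317, 339), 48: (318, 339), 52: (317, 340), 56: (317, 340)}
bright [[233, 235, 39], [233, 235, 40], [234, 236, 40], [233, 235, 40], [221, 211, 32], [229, 221, 32], [234, 236, 41], [217, 203, 31], [64, 93, 134]]
0.17 [0.572  0.2437 0.17  ] in tool (m) [0.0963 0.0061 0.1154]
0.175 [0.572  0.2432 0.175 ] in tool (m) [0.0959 0.0059 0.1104]
0.165 [0.5719 0.2442 0.165 ] in tool (m) [0.0968 0.0062 0.1204]
```

```bash
python3 -m creep '[[0,0.02,0.002,0,-0.0023],[0,0.06,0.005,0,-0.0023],[0,0.1,0.01,0,-0.0023],[0,0.14,0.015,0,-0.0023],[0,0.17,0.015,0,-0.0023],[0,0.182,0.015,0,-0.0023],[0,0.182,0.015,0,-0.0023],[0,0.182,0.015,0.01,-0.0023],[0,0.182,0.015,0.02,-0.0023],[0,0.182,0.015,0.02,-0.0023]]' 
python3 -c "
from h import *
s,M=st();print((M.T@(np.array([.572,.2437,.17])-s['position'])).round(4))"
```

```text
clock: 10.25
position: [0.5748, 0.2393, 0.2739]
ee_rot: [-0.001, 0.566, 0.824, -0.001]
contact_force: [0.6, 0.1, -2.3]
width: 0.0615
gripper_force: 65.9
t 10.25 p [0.5748 0.2393 0.2739] yang 21.07 zdown [-0.002 -0.001 -1.   ] F [ 0.6   0.15 -2.25] M [-0.005  0.041 -0.023] w 0.0615 q [ 0.28  0.34  1.35 -0.    1.46 -0.08]
[ 0.0052 -0.0008  0.104 ]
```

```bash
for k in 1 2 3; do :; done; python3 -m creep '[[0,0,0,0.004,0],[0,0,0,0.008,0],[0,0,0,0.012,0],[0,0,0,0.012,0]]'
```

```text
clock: 10.65
position: [0.575, 0.2401, 0.2689]
ee_rot: [-0.0, 0.566, 0.825, -0.0]
contact_force: [0.4, -0.4, -0.7]
width: 0.0611
gripper_force: 65.9
```

```bash
python3 -m creep '[[0,0,0,0.002,0],[0,0,0,0.004,0],[0,0,0,0.004,0]]'
```

```text
clock: 10.95
position: [0.5751, 0.2402, 0.2672]
ee_rot: [0.0, 0.565, 0.825, -0.0]
contact_force: [0.0, -0.3, -2.3]
width: 0.0612
gripper_force: 65.9
```

```bash
python3 -m creep '[[0,0,0,0.002,0],[0,0,0,0.004,0],[0,0,0,0.004,0]]'
```

```text
clock: 11.25
position: [0.5751, 0.2402, 0.265]
ee_rot: [-0.0, 0.565, 0.825, -0.0]
contact_force: [0.3, 0.9, -2.6]
width: 0.0614
gripper_force: 65.9
```

```bash
python3 -m creep '[[0,0,0,0.002,0],[0,0,0,0.004,0],[0,0,0,0.004,0]]'
```

```text
clock: 11.55
position: [0.5751, 0.2401, 0.2631]
ee_rot: [-0.0, 0.565, 0.825, -0.0]
contact_force: [0.1, 0.2, -1.9]
width: 0.0614
gripper_force: 65.9
```

Free so far, with the underside at about 0.179.

```bash
python3 -m creep '[[0,0,0,0.002,0],[0,0,0,0.004,0],[0,0,0,0.004,0]]'
```

```text
clock: 11.85
position: [0.5751, 0.2402, 0.261]
ee_rot: [-0.0, 0.565, 0.825, -0.0]
contact_force: [-0.4, 0.1, -2.8]
width: 0.0613
gripper_force: 65.9
```

```bash
python3 -m creep '[[0,0,0,0.002,0],[0,0,0,0.004,0],[0,0,0,0.004,0]]'
```

```text
clock: 12.15
position: [0.575, 0.2402, 0.2591]
ee_rot: [-0.0, 0.565, 0.825, -0.0]
contact_force: [0.3, -0.7, -1.3]
width: 0.0611
gripper_force: 65.9
```

```bash
python3 -m creep '[[0,0,0,0.002,0],[0,0,0,0.004,0],[0,0,0,0.004,0]]'
```

```text
clock: 12.45
position: [0.575, 0.2402, 0.2571]
ee_rot: [-0.0, 0.565, 0.825, -0.0]
contact_force: [-0.4, -0.0, -1.6]
width: 0.0612
gripper_force: 65.9
```

```bash
python3 -m creep '[[0,0,0,0.002,0],[0,0,0,0.004,0],[0,0,0,0.004,0]]'
```

```text
clock: 12.75
position: [0.5751, 0.2402, 0.255]
ee_rot: [-0.0, 0.565, 0.825, -0.0]
contact_force: [0.7, -0.2, -2.1]
width: 0.0612
gripper_force: 65.9
```

```bash
python3 -m creep '[[0,0,0,0.002,0],[0,0,0,0.004,0],[0,0,0,0.004,0]]'
```

```text
clock: 13.05
position: [0.575, 0.2402, 0.253]
ee_rot: [-0.0, 0.565, 0.825, -0.0]
contact_force: [0.0, -0.3, -1.6]
width: 0.0614
gripper_force: 65.9
```

```bash
python3 -m creep '[[0,0,0,0.002,0],[0,0,0,0.004,0],[0,0,0,0.004,0]]'
```

```text
clock: 13.35
position: [0.5752, 0.2402, 0.2522]
ee_rot: [0.0, 0.565, 0.825, 0.0]
contact_force: [-1.1, -0.2, 3.8]
width: 0.0613
gripper_force: 66.6
```

```bash
python3 -m creep '[[0,0,0,0.002,0],[0,0,0,0.004,0],[0,0,0,0.004,0]]'
```

```text
clock: 13.65
position: [0.5752, 0.2402, 0.252]
ee_rot: [0.001, 0.565, 0.825, 0.001]
contact_force: [-3.6, -0.2, 10.9]
width: 0.0613
gripper_force: 67.5
```

Contact at TCP z = 0.2524 puts the hook tip's top at about 0.168, so the shank top is at about 0.158. I'll back off, then drop 101.5 mm so the window lines up with the tip.

```bash
python3 -m creep '[[0,0,0,-0.012,0],[0,-0.01,0,-0.014,0],[0,-0.05,0,-0.014,0],[0,-0.07,0,-0.014,0],[0,-0.07,0,-0.005,0],[0,-0.07,0,0.03,0],[0,-0.07,0,0.09,0],[0,-0.07,0,0.15,0],[0,-0.07,0,0.185,0],[0,-0.07,0,0.196,0]]'
python3 -m creep '[[0,0,0,0,0],[0,0,0,0,0]]'
python3 - <<'E'
from h import *
s,M=st();W=eyes.get_image('wrist');save(W,'w6.png');S=eyes.get_image('side')
print('tip in tool',(M.T@(np.array([.572,.2437,.17])-s['position'])).round(4))
a=cv2.resize(W['frame'][100:380,140:500],None,fx=1.25,fy=1.25);b=cv2.resize(S['frame'][60:200,230:380],(375,350))
cv2.imwrite('pics/c6.png',cv2.hconcat([a[:350],b])[:,:,::-1])
E
```

```text
clock: 14.65
position: [0.5857, 0.2076, 0.148]
ee_rot: [-0.002, 0.566, 0.825, -0.002]
contact_force: [-0.1, 0.0, -1.2]
width: 0.0614
gripper_force: 65.9
clock: 14.85
position: [0.5885, 0.208, 0.1522]
ee_rot: [0.001, 0.565, 0.825, 0.001]
contact_force: [0.1, 0.2, -2.0]
width: 0.0612
gripper_force: 65.9
t 14.85 p [0.5885 0.208  0.1522] yang 21.13 zdown [ 0.002  0.001 -1.   ] F [ 0.08  0.15 -2.  ] M [ 0.029  0.    -0.01 ] w 0.0612 q [ 0.23  0.41  1.54  0.    1.19 -0.14]
tip in tool [ 0.0393 -0.0024 -0.0179]
```

View pics/w6.png

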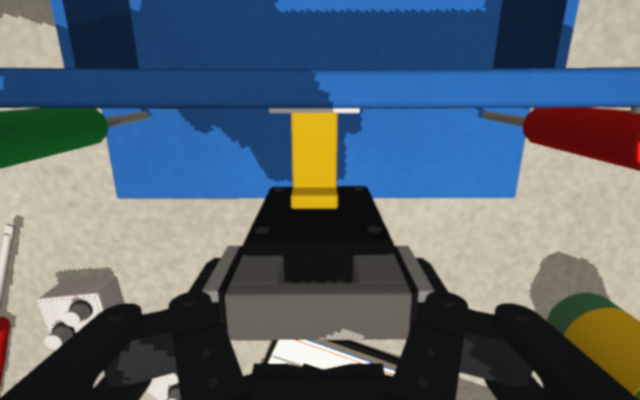

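The hook is at (314,112–205) and the window centre at (319.5,265), so the hook lies about 2 mm to the left. The board's edge is parallel to the meter. I'll correct by -2 mm and settle.

```bash
python3 -m creep '[[0,0,-0.002,0,0],[0,0,-0.004,0,0],[0,0,-0.004,0,0],[0,0,-0.004,0,0],[0,0,-0.004,0,0]]'; python3 -c "
from h import *
s,M=st();W=eyes.get_image('wrist');S=eyes.get_image('side')
for z in(.168,.163): print((M.T@(atz(W,(314.5,195),z)-s['position'])).round(4))"
```

```text
clock: 15.45
position: [0.5859, 0.2068, 0.1514]
ee_rot: [0.0, 0.565, 0.825, 0.0]
contact_force: [0.0, -0.0, -2.1]
width: 0.0612
gripper_force: 65.9
t 15.45 p [0.5859 0.2068 0.1514] yang 21.13 zdown [ 0. -0. -1.] F [ 0.03 -0.02 -2.08] M [-0.012 -0.023 -0.016] w 0.0612 q [ 0.23  0.41  1.55 -0.    1.19 -0.14]
[ 0.0389 -0.0021 -0.0167]
[ 0.0373 -0.0022 -0.0117]
```

```bash
python3 -m creep '[[0,0.01,0,0.001,0],[0,0.025,0,0.001,0],[0,0.04,0,0.001,0],[0,0.05,0,0.001,0],[0,0.055,0,0.001,0],[0,0.055,0,0.001,0],[0,0.055,0,0.001,0]]'
```

```text
clock: 16.25
position: [0.576, 0.2325, 0.1508]
ee_rot: [0.0, 0.565, 0.825, -0.0]
contact_force: [1.0, -0.5, -1.9]
width: 0.0613
gripper_force: 65.9
```

```bash
python3 -m creep '[[0,0.005,0,0,0],[0,0.01,0,0,0],[0,0.015,0,0,0],[0,0.02,0,0,0],[0,0.02,0,0,0]]'; python3 -c "
from h import *
st()"
```

```text
clock: 16.75
position: [0.5722, 0.2422, 0.1508]
ee_rot: [-0.0, 0.565, 0.825, 0.0]
contact_force: [-0.3, -0.3, -2.3]
width: 0.0614
gripper_force: 65.9
t 16.75 p [0.5722 0.2422 0.1508] yang 21.15 zdown [-0.  0. -1.] F [-0.27 -0.32 -2.31] M [ 0.008  0.01  -0.049] w 0.0614 q [ 0.29  0.41  1.55  0.    1.19 -0.08]
```

```bash
python3 -m creep '[[0,0.005,0,0,0],[0,0.01,0,0,0],[0,0.015,0,0,0],[0,0.02,0,0,0],[0,0.02,0,0,0]]'
```

```text
clock: 17.25
position: [0.5686, 0.2515, 0.1508]
ee_rot: [-0.0, 0.565, 0.825, 0.0]
contact_force: [0.4, -0.3, -1.9]
width: 0.0614
gripper_force: 65.9
```

```bash
python3 -m creep '[[0,0.004,0,0,0],[0,0.008,0,0,0],[0,0.008,0,0,0]]'
```

```text
clock: 17.55
position: [0.5673, 0.2551, 0.1508]
ee_rot: [0.0, 0.565, 0.825, 0.0]
contact_force: [-0.3, 0.8, -3.0]
width: 0.0614
gripper_force: 65.9
```

```bash
python3 -m creep '[[0,0.002,0,0,0],[0,0.004,0,0,0],[0,0.004,0,0,0]]'
```

```text
clock: 17.85
position: [0.5671, 0.2555, 0.1508]
ee_rot: [0.001, 0.565, 0.825, -0.001]
contact_force: [1.6, -6.0, -1.4]
width: 0.0613
gripper_force: 66.0
```

```bash
python3 - <<'E'
from h import *
s,M=st();W=eyes.get_image('wrist');g=cv2.cvtColor(W['frame'],cv2.COLOR_RGB2HSV).astype(int)
cv2.imwrite('pics/w7.png',W['frame'][:,:,::-1])
for u in(200,230,400,430):
    v=g[60:240,u,2];d=np.diff(v);k=[(int(i+60),int(d[i])) for i in np.nonzero(abs(d)>18)[0]];print(u,k)
    for r in [i for i,_ in k]: print('   ',r,(M.T@(atz(W,(u,r+.5),.165)-s['position']))[0].round(4))
E
```

```text
t 17.85 p [0.5671 0.2555 0.1508] yang 21.13 zdown [ 0.001 -0.003 -1.   ] F [ 1.62 -6.03 -1.4 ] M [-0.849 -0.223 -0.146] w 0.0613 q [ 0.31  0.41  1.55 -0.    1.19 -0.05]
200 [(149, -20)]
    149 0.0536
230 [(149, -19)]
    149 0.0536
400 [(88, -26), (89, -29), (149, -19)]
    88 0.0725
    89 0.0722
    149 0.0536
430 [(88, -31), (89, -25), (149, -20)]
    88 0.0724
    89 0.0721
    149 0.0535
```

```bash
python3 - <<'E'
from h import *
s,M=st();f=cv2.imread('pics/w7.png');W=eyes.get_image('wrist');g=f.mean(2)
for u in(60,110,160,500,560,600):
    v=cv2.GaussianBlur(g,(1,5),0)[190:300,u];d=v[2:]-v[:-2]
    print(u,[(int(i+191),int(d[i]),(M.T@(atz(W,(u,i+191.5),.165)-s['position']))[0].round(4).item()) for i in range(1,len(d)-1) if abs(d[i])>10 and abs(d[i])>=max(abs(d[i-1]),abs(d[i+1]))])
E
```

```text
t 17.9 p [0.5671 0.2555 0.1508] yang 21.13 zdown [ 0.001 -0.002 -1.   ] F [ 1.07 -5.79 -2.53] M [-0.816 -0.318 -0.147] w 0.0613 q [ 0.31  0.41  1.55 -0.    1.19 -0.05]
60 [(227, 29, 0.0265), (257, -46, 0.0152), (272, 82, 0.0092)]
110 [(227, 14, 0.0265), (256, 75, 0.0155)]
160 [(226, 14, 0.0268), (256, 71, 0.0154)]
500 [(226, 29, 0.0268), (256, 46, 0.0154)]
560 [(226, 29, 0.0268), (257, 46, 0.015)]
600 [(227, 29, 0.0265), (256, -43, 0.0155), (284, 87, 0.0044)]
```

The board face is 15.4 mm ahead of the tool centre, so the meter's back is flush and parallel. I'll ease the pressure and lower it onto the shank.

```bash
python3 -m creep '[[0,-0.003,0,0,0],[0,-0.003,0,0.004,0],[0,-0.003,0,0.008,0],[0,-0.003,0,0.012,0],[0,-0.003,0,0.016,0],[0,-0.003,0,0.02,0],[0,-0.003,0,0.02,0]]'
```

```text
clock: 18.65
position: [0.5671, 0.2553, 0.1403]
ee_rot: [-0.0, 0.565, 0.825, -0.0]
contact_force: [1.0, -2.0, -2.5]
width: 0.0612
gripper_force: 66.1
```

```bash
python3 -m creep '[[0,0,0,0.002,0],[0,0,0,0.002,0]]'
```

```text
clock: 18.85
position: [0.5671, 0.2554, 0.1396]
ee_rot: [-0.0, 0.565, 0.825, -0.0]
contact_force: [1.6, -1.9, -3.3]
width: 0.0613
gripper_force: 66.1
```

```bash
python3 -m creep '[[0,0,0,0.002,0],[0,0,0,0.002,0]]'
```

```text
clock: 19.05
position: [0.5671, 0.2554, 0.1387]
ee_rot: [0.0, 0.565, 0.825, -0.0]
contact_force: [0.7, -2.0, -1.3]
width: 0.0615
gripper_force: 66.0
```

```bash
python3 -m creep '[[0,0,0,0.002,0],[0,0,0,0.002,0]]'
```

```text
clock: 19.25
position: [0.5672, 0.2554, 0.1383]
ee_rot: [0.0, 0.565, 0.825, 0.0]
contact_force: [-0.4, -1.4, 1.6]
width: 0.0614
gripper_force: 66.5
```

```bash
python3 -m creep '[[0,0,0,0.001,0],[0,0,0,0.001,0],[0,0,0,0.001,0]]' 20; python3 -m creep '[[0.78,0,0,0.001,0],[0.78,0,0,0.001,0],[0.82,0,0,0.001,0],[0.9,0,0,0.001,0],[0.95,0,0,0.001,0],[0.95,0,0,0.001,0]]'
python3 -c "
from h import *
st()"
```

```text
clock: 19.55
position: [0.5672, 0.2554, 0.1382]
ee_rot: [0.0, 0.565, 0.825, 0.0]
contact_force: [-0.5, -2.1, 5.3]
width: 0.061
gripper_force: 66.7
clock: 20.15
position: [0.5671, 0.2554, 0.1366]
ee_rot: [-0.0, 0.565, 0.825, -0.0]
contact_force: [-0.5, 0.6, 0.0]
width: 0.0816
gripper_force: 0.0
t 20.15 p [0.5671 0.2554 0.1366] yang 21.13 zdown [-0. -0. -1.] F [-0.45  0.55  0.02] M [ 0.036  0.008 -0.003] w 0.0816 q [ 0.31  0.42  1.56  0.    1.16 -0.06]
```

Force is zero, so the hook carries the meter. I'm rising straight up, then moving clear.

```bash
python3 -m creep '[[1,0,0,-0.01,0],[1,0,0,-0.03,0],[1,0,0,-0.06,0],[1,0,0,-0.1,0],[1,0,0,-0.16,0],[1,0,0,-0.22,0],[1,-0.05,0,-0.26,0],[1,-0.12,0,-0.28,0],[1,-0.2,0,-0.28,0],[1,-0.28,0,-0.28,0]]'
python3 -m creep '[[1,-0.08,0,0,0],[1,-0.12,0,0,0],[1,-0.12,0,0,0],[1,-0.12,0,0,0]]'
python3 - <<'E'
from h import *
st();W=eyes.get_image('wrist');S=eyes.get_image('side');T=eyes.get_image('top')
a=cv2.resize(S['frame'][60:220,210:390],(450,400),interpolation=cv2.INTER_CUBIC);b=cv2.resize(T['frame'][90:270,160:300],(311,400),interpolation=cv2.INTER_CUBIC)
cv2.imwrite('pics/fin.png',cv2.hconcat([a,b])[:,:,::-1])
for n in('side','top'):
  for l in('meter_bar','meter_dial'):print(n,l,[(np.round(r['centre'],1).tolist(),round(r['confidence'],2)) for r in eyes.place_of(n,l)[:4]])
E
```

```text
clock: 21.15
position: [0.6183, 0.1238, 0.2788]
ee_rot: [0.001, 0.565, 0.825, 0.001]
contact_force: [-0.4, 0.2, -0.7]
width: 0.0854
gripper_force: 0.0
clock: 21.55
position: [0.639, 0.0693, 0.2771]
ee_rot: [-0.0, 0.566, 0.825, 0.001]
contact_force: [-0.4, 0.8, -0.5]
width: 0.0854
gripper_force: 0.0
t 21.55 p [0.639  0.0693 0.2771] yang 21.1 zdown [-0.     0.001 -1.   ] F [-0.38  0.8  -0.52] M [ 0.037  0.011 -0.025] w 0.0854 q [-0.    0.37  1.29  0.    1.48 -0.37]
side meter_bar [([293.9, 299.5], 0.93), ([298.9, 114.4], 0.91), ([416.1, 290.8], 0.76)]
side meter_dial [([303.1, 133.3], 0.94), ([301.5, 321.5], 0.56), ([403.3, 308.0], 0.55)]
top meter_bar [([435.5, 145.9], 0.78), ([411.9, 237.7], 0.63)]
top meter_dial [([425.8, 160.7], 0.78), ([413.9, 234.7], 0.7)]
```

View pics/fin.png

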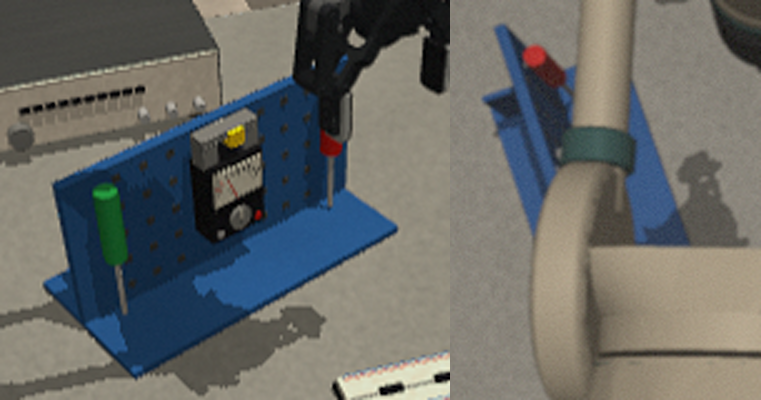

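The side view shows the meter hanging level on the yellow hook at (236,135), dial facing out at (238,185) and back against the board. Both screwdrivers are in place and the gripper is clear. Handing in.

```bash
python3 -c "
from rig import manip
print(manip.sign_off())"
```

```text
the job is handed in; nothing more can be done
None
```

The black meter hangs level by its handle on the yellow hook, back against the board and dial facing out, and I handed the job in at about 22 s with the gripper clear.

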